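Set the wax pot heating

TASK

Get the wax pot ready to melt its wax: with a fingertip, never pinching the knob or the pointer, push the swivel cover fully shut over the well by its knob, and push the pointer of the thermostat dial clockwise (hotter) exactly four clicks from the stop where it stands now, so that it rests in the fourth stop. Leave the tools, models and dishes round the pot where they are.

Things in the scene. Friction and masses are not known exactly. Their poses are not given: they have to be found in the camera images.
- wax_pot: electric wax melting pot, standing fast on the bench, 208 (x) x 126 (y) mm; origin under its centre, x points from the control panel (front) to the round well (back), y to its left. White on a grey base. The dark panel slopes up to the back at 0.2 rad, from 42 mm above the bench at the front edge to 62 mm; the deck behind it is 63 mm high. A mains cord lies to its left.
- well (a point): centre of the well's mouth, 46 mm behind the pot's origin, 74 mm above the bench: a round aluminium rim 82 mm across, filled with cold, set green wax
- dial_axis (a point): centre of the thermostat dial at the panel surface, 57 mm in front of the pot's origin, 52 mm above the bench. z is the turning axis, square to the sloping panel; y points along the nose; turns with the dial. The dial is black: hub 22 mm across, 22 mm tall, one nose (the pointer) with a white line, and under the hub a flat skirt 45 mm across, 4 mm tall.
- pointer_tip (a point): end of the dial's nose, 40 mm from the axis, 12.5 mm above the panel; moves with the dial. The nose is a bar 12 mm wide, from the hub to this end, reaching from 4 to 21 mm above the panel; push it on its flat side, near the end. Seen from above, clockwise is hotter.
- dial_scale (a point): fixed middle mark of the dial's scale, straight behind the axis. There are nine click stops 22.5 degrees apart: nose to the pot's left is coldest, to the back the middle, to the right hottest. The dial starts in one of the four coldest. Each click takes up to about 0.14 N m (5 N at 30 mm): it resists to half-way, then jumps by itself into the next stop and stays there.
- cover_pivot (a point): pivot of the cover, on its upright axis at the underside of the disc, 75 mm above the bench, behind the well (92 mm behind the pot's origin); turns with the cover, its -x axis points to the cover's knob. The cover is a flat aluminium disc 86 mm across, 4 mm thick.
- cover_knob (a point): middle of the black knob on the cover, 80 mm from the pivot, 92 mm above the bench; a stub 17 mm across at the top, 13 mm at the foot, reaching from 79 to 103 mm above the bench
- cover (a joint): angle of the cover about its upright pivot, rad: 0 is shut (over the well, against its stop, knob on the front side towards the dial), grows as it swings open to the pot's left; 1.6 is the open stop. It stays where it is left; turning it takes about 0.04 N m (0.5 N at the knob).
- tin_wax: low round tin, white with a red lid, 66 mm across, 24 mm tall; origin under its centre
- rubber_bowl: green rubber mixing bowl, 113 mm across, 54 mm tall; origin under its centre
- tweezers: steel tweezers lying on the bench, 132 mm long; origin under the middle
- screwdriver: screwdriver with a yellow handle lying on the bench, 154 mm long; origin under the middle
- glass_slab: frosted glass mixing slab, 65x110 mm, 12 mm thick, flat on the bench; origin under its centre
- blue_cup: small blue glass dish, 30 mm across, 13 mm tall; origin under its centre
- handpiece: white micromotor handpiece lying on the bench, 163 mm long; origin under the middle
- model_3: green plaster model of a tooth arch, 48x60x25 mm; origin under its centre

How it is judged:
By the outcome, as a careful person would: the job done as asked, in the order asked, and still so for the second after the job is handed in, with the robot touching nothing.
It also fails if it takes over 48 s, if anything falls off the work surface, if the arm or the gripper's body presses on something with over 40 N, if the wrist force passes 120 N, or if a joint passes its speed limit or range.

ROBOT

A 6-joint arm with a two-finger parallel gripper is mounted at the origin on a cart in front of the work surface, level with it; the furniture and walls round the work are solid. World frame = base frame: x ahead of the robot, y to its left, z up, the work surface at z = 0. Lengths are in mm, angles in rad, forces in N, time in s.
With the tool pointing down it reaches from about 275 to 725 mm from the base axis. Payload 5.6 kg.
Tool frame: the origin (TCP) lies at the very end of the fingers, on their centre line; the grasp point (between the pads) lies 19 mm behind it; z points along the fingers, y is the line along which they close (so a half turn about z gives the same grasp; the last joint's range is limited). The gripper opens to 85 mm and grips with 20 to 120 N. Pads are 22 mm wide; open, the fingers measure 114 mm over their backs; the gripper's body (76 mm by 85 mm) begins 54 mm behind the grasp point. The pads swing forward as they close: fully open they stand 13 mm farther back than shut.
Start: joints at [-0.874, 0.255, 0.108, 0, -1.424, -0.285], TCP at [220.161, -504.006, 198.083] pointing down, gripper open.
Joint ranges: [-2.95, 2.95], [-1.21, 1.97], [-1.09, 1.5], [-2.87, 1.71], [-2.94, -0.07], [-3.05, 3.05]. Speed limits (rad/s): [2.57, 2.57, 3.14, 3.14, 3.14, 3.14].

INTERFACE

Orientations are given as a unit quaternion [x, y, z, w].
In Python, from rig import bot gives the robot as it stands.
- The arm moves only by the tool play_rows, never from a script. Its argument "commands" is a list of rows, each an object of numbers: "jaw": the gripper command: -1 is shut, 1 is fully open, values between are in proportion; "dx", "dy", "dz": the shift along the tool's x, y, z in cm; "rx", "ry", "rz": the turn, a rotation vector about the tool's x, y, z in degrees. In form: [{"jaw": .., "dx": .., "dy": .., "dz": .., "rx": .., "ry": .., "rz": ..}, ...]. A call has 1 to 5 rows; each row shifts and turns the commanded pose from where the row before left it, along the tool's axes as they then stand; what a row does not reach is not made up. A row lasts 1/8 s, in which the tool goes at most 62.5 mm and 10.7 degrees, less where a joint would pass 70% of its speed; a pose out of reach is approached as far as the arm can. A call is refused whole if a number of a shift passes 6.25 or a number of a turn 10.7, either way. A call with a gripper value outside its range is refused whole. The fingers move at their own pace and stop on an object; "force" is the grip in N (left out, the last holds). Time passes only in rows, so rows that do not move let the fingers close. It gives the time, the measured TCP pose, the force, the opening and the grip force at its end, in the units of the state.
- bot.observe(): the state, without advancing time (a new reading comes with each control period).
- bot.read_camera(name): name is "scene" or "side" or "wrist"; returns a dict with "pixels" (480x640x3 uint8, blue, green, red), "camera_matrix" (3x3 intrinsics, pixels), "rvec" (rotation vector, rad) and "tvec" (3), from world to camera coordinates, as OpenCV has them. Camera axes: x right, y down, z forward; pixel columns grow to the right and rows downward; lengths in mm; the calibration is good to about 2 mm. A picture is of the moment at which its call begins. There is no depth.
- bot.job_done(): hands the job in; it is judged then, once.
The state is a dict: "t": time; "q": joint angles; "dq": joint speeds; "joint_efforts": joint torques, N m; "tool_pos": TCP position; "tcp_rot": TCP orientation; "force": force on the tool from outside, world axes, zero at the start; "moment": the same for the moment, N m; "gripper_width": finger opening in mm; "grasp_force": force on a finger pad.
Only numpy, scipy, OpenCV 4.12 (cv2) and the standard library are available. Lean on these libraries where they do the work, as an engineer would, in place of code of your own. Each camera call takes 0.05 s, during which the arm holds its last target. There are 200 camera calls.

## Working session

There is one attempt and no reset: what is moved stays moved. The work goes in short steps, Python scripts to look and compute and a tool call to move; the robot and the scene stay as the last step left them, time stands still between calls to the robot, and variables do not carry over. Pictures are saved under pics/ and viewed, at most 10 in all, crops included, and the job is handed in when it is done.

Besides the shell and the picture viewer there is one more tool, called after "Request:" as name(argument=value, ...) on one line, values as JSON. play_rows: Moves the arm, as the interface text tells. Its arguments: {"type":"object","properties":{"commands":{"type":"array"},"force":{"type":"number"}},"required":["commands"]}

```bash
mkdir -p pics; cat > h.py <<'E'
import numpy as np, cv2
from rig import bot
def snap(n,f):
    c=bot.read_camera(n); cv2.imwrite('pics/'+f,c['pixels']); np.savez('pics/'+f+'.npz',**{k:np.array(c[k],float) for k in('camera_matrix','rvec','tvec')}); return c
def ray(f,u,v,z):
    c=np.load('pics/'+f+'.npz'); R=cv2.Rodrigues(c['rvec'])[0]; K=c['camera_matrix']; t=c['tvec'].ravel()
    o=-R.T@t; d=R.T@np.linalg.solve(K,[u,v,1.]); return o+d*(z-o[2])/d[2]
def proj(f,P):
    c=np.load('pics/'+f+'.npz'); return cv2.projectPoints(np.array(P,float).reshape(-1,1,3),c['rvec'],c['tvec'],c['camera_matrix'],None)[0].reshape(-1,2)
E
python3 - <<'E'
from h import *
for n in('scene','side'): snap(n,n+'0.png')
o=bot.observe(); print(o['tool_pos'],o['tcp_rot'],o['t'],o['gripper_width'])
E
```

```text
[ 220.0032281  -503.55092485  197.28573588] [-2.04424464e-01  9.78881978e-01  8.19005386e-04 -2.04760050e-04] 0.1 85.72131914092463
```

View pics/scene0.png

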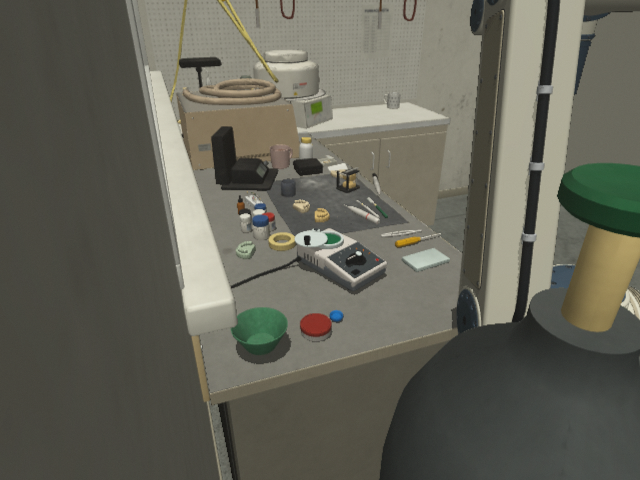

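View pics/side0.png

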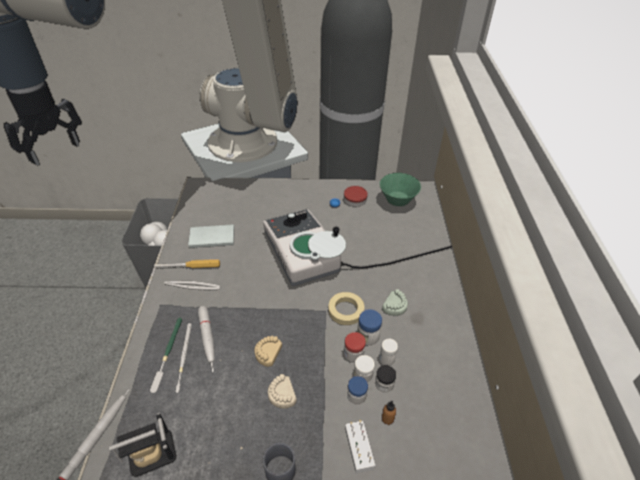

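The pot sits at about (303,245) in the side picture and (340,258) in the scene picture. The cover is part open, with its knob at about (336,231) in the side view. I'll zoom in.

```bash
python3 - <<'E'
from h import *
a=cv2.imread('pics/side0.png')[195:295,250:360]; b=cv2.imread('pics/scene0.png')[220:300,285:395]
a=cv2.resize(a,None,fx=5,fy=5,interpolation=2); b=cv2.resize(b,None,fx=5,fy=5,interpolation=2)
cv2.imwrite('pics/za.png',a); cv2.imwrite('pics/zb.png',b)
for uv in[(306,247)]: print(ray('side0.png',*uv,74))
print(ray('scene0.png',355,258,60))
E
```

```text
[588.19850122 -79.08930489  74.        ]
[473.47557155 -51.09890523  60.        ]
```

View pics/za.png

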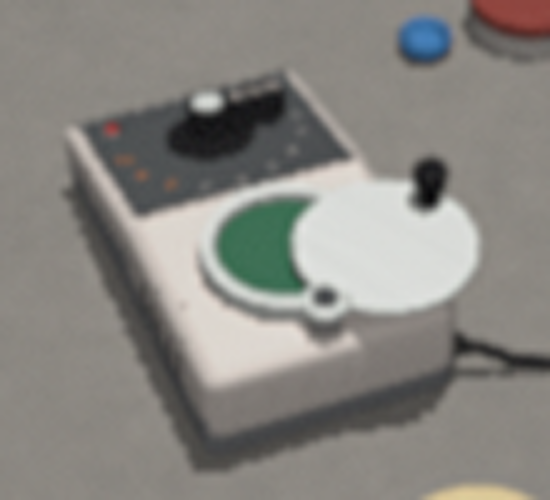

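View pics/zb.png

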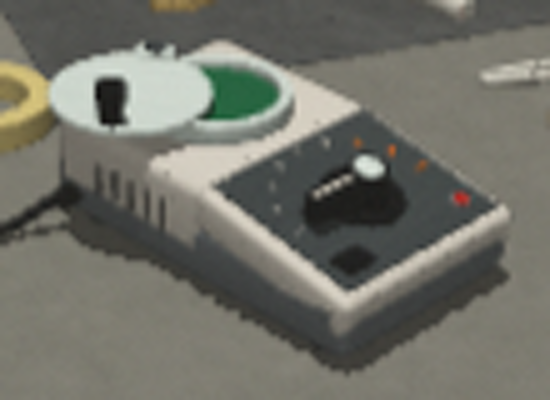

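The side crop shows the hub cap at (291,215), the nose pointing left, the pivot bolt at (315,254), and the knob top at (336,228) with its foot at (335,236). In the scene crop, the hub cap is at (359,253) and the knob at (307,240). Next I fit the pot pose and both angles.

```bash
cat > fit.py <<'E'
from h import *
from scipy.optimize import least_squares
def pts(p):
    x,y,w,c,d=p
    R=np.array([[np.cos(w),-np.sin(w),0],[np.sin(w),np.cos(w),0],[0,0,1]]); o=np.array([x,y,0])
    W=lambda q:R@np.array(q,float)+o
    kn=lambda z:W([92-80*np.cos(c),80*np.sin(c)*1.0,z]) 
    n=np.array([-np.sin(.2),0,np.cos(.2)]); f=np.array([np.cos(.2),0,np.sin(.2)]); l=np.array([0,1.,0]); A=np.array([-57,0,52.])
    nd=lambda r,h:W(A+n*h+r*(np.cos(d)*l+np.sin(d)*f))
    return dict(W=W,ktop=kn(103),kfoot=kn(79),kmid=kn(92),hub=nd(0,23),piv=W([92,0,81]),l0=nd(10,21),l1=nd(38,21),nd=nd)
E
python3 - <<'E'
from fit import *
ob=[('side0.png','ktop',336.4,228),('side0.png','kfoot',334.8,235),('side0.png','hub',291.4,215.4),('side0.png','piv',315,254.2),('side0.png','l0',296,214.2),('side0.png','l1',306,212.2),
('scene0.png','ktop',307.4,236.4),('scene0.png','kfoot',308,244),('scene0.png','hub',358.8,253),('scene0.png','l0',354.6,255.8),('scene0.png','l1',347.6,259.3)]
def res(p):
    P=pts(p); return np.concatenate([proj(f,P[k])[0]-(u,v) for f,k,u,v in ob])
best=None
for w in(-.5,0,.5):
  for d in(0,.4,1.2):
    s=least_squares(res,[520,-60,w,.9,d],x_scale=[10,10,.1,.1,.1])
    if best is None or s.cost<best.cost: best=s
p=best.x; print(p,'click',np.degrees(p[4])/22.5,best.cost); print(best.fun.reshape(-1,2).round(1).tolist())
P=pts(p); print({k:v.round(0).tolist() for k,v in P.items() if not callable(v)})
np.save('p.npy',p)
out=[]
for f,(r0,r1,c0,c1) in(('side0.png',(195,295,250,360)),('scene0.png',(220,300,285,395))):
    im=cv2.resize(cv2.imread('pics/'+f)[r0:r1,c0:c1],None,fx=5,fy=5,interpolation=2)
    def poly(Q,col): cv2.polylines(im,[((proj(f,Q)-(c0,r0)+.5)*5).astype(int)],True,col,1)
    W=P['W']; a=np.linspace(0,6.28,40)
    poly([W([-104,-63,42]),W([-104,63,42]),W([104,63,63]),W([104,-63,63])],(0,0,255))
    poly([W([46+41*np.cos(t),41*np.sin(t),74]) for t in a],(255,0,0))
    poly([P['nd'](0,0)]+[P['nd'](40,12.5)],(0,255,255))
    poly([P['ktop'],P['kfoot']],(0,255,0)); out.append(im)
cv2.imwrite('pics/ov.png',cv2.resize(np.vstack([out[0],out[1][:400]]),None,fx=.66,fy=.66))
E
```

```text
[ 5.32195846e+02 -6.43802341e+01 -1.20222561e-01  1.00148776e+00
 -4.22796259e-02] click -0.1076641831827275 7.228997320675638
[[-1.3, -1.0], [-0.1, -0.4], [0.0, -1.2], [-0.1, -0.1], [-0.8, -0.4], [-0.3, -1.4], [-0.7, -0.9], [-1.1, -0.1], [-1.4, -0.7], [0.0, -1.4], [-0.5, -0.5]]
{'ktop': [589.0, -3.0, 103.0], 'kfoot': [589.0, -3.0, 79.0], 'kmid': [589.0, -3.0, 92.0], 'hub': [471.0, -57.0, 75.0], 'piv': [624.0, -75.0, 81.0], 'l0': [472.0, -47.0, 72.0], 'l1': [474.0, -19.0, 72.0]}
```

View pics/ov.png

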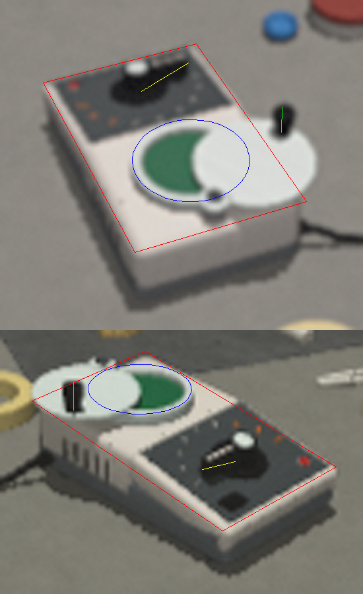

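The pot fits at (532,-64) with yaw -0.12, the cover at 1.0 rad and the dial near stop 0 (coldest). The overlay matches. I'll close the gripper and travel high to a point beside the knob.

Request:
play_rows(commands=[{"jaw": -1, "dx": -4.0, "dy": 2.2, "dz": 0, "rx": 0, "ry": 0, "rz": 0}, {"jaw": -1, "dx": -4.8, "dy": 2.6, "dz": 0, "rx": 0, "ry": 0, "rz": 0}, {"jaw": -1, "dx": -4.8, "dy": 2.6, "dz": 0, "rx": 0, "ry": 0, "rz": 0}, {"jaw": -1, "dx": -4.8, "dy": 2.6, "dz": 0, "rx": 0, "ry": 0, "rz": 0}, {"jaw": -1, "dx": -4.8, "dy": 2.6, "dz": 0, "rx": 0, "ry": 0, "rz": 0}])

```text
t: 0.72
tool_pos: [383.0, -294.0, 197.8]
tcp_rot: [-0.204, 0.979, 0.0, -0.0]
force: [0.4, -0.2, -0.6]
gripper_width: -0.2
grasp_force: 0.0
```

Request:
play_rows(commands=[{"jaw": -1, "dx": -4.8, "dy": 2.6, "dz": 0, "rx": 0, "ry": 0, "rz": 0}, {"jaw": -1, "dx": -4.8, "dy": 2.6, "dz": 0, "rx": 0, "ry": 0, "rz": 0}, {"jaw": -1, "dx": -4.8, "dy": 2.6, "dz": 0, "rx": 0, "ry": 0, "rz": 0}, {"jaw": -1, "dx": -4.8, "dy": 2.6, "dz": 0, "rx": 0, "ry": 0, "rz": 0}, {"jaw": -1, "dx": -4.8, "dy": 2.6, "dz": 0, "rx": 0, "ry": 0, "rz": 0}])

```text
t: 1.35
tool_pos: [550.9, -78.8, 197.8]
tcp_rot: [-0.205, 0.979, 0.0, -0.0]
force: [0.3, -0.7, 0.5]
gripper_width: 0.1
grasp_force: 0.0
```

```bash
python3 - <<'E'
from h import *
snap('wrist','w1.png'); o=bot.observe(); print(o['tool_pos'],o['tcp_rot'],o['t'],o['gripper_width'],o['q'],o['force'])
E
```

```text
[553.90008007 -74.48862463 196.44560536] [-2.05923090e-01  9.78567855e-01  7.87323982e-04 -1.19590958e-04] 1.4 0.5528113472665419 [ 0.1450803   0.27386839  0.1298858  -0.00157289 -1.42715071 -1.30083723] [ 4.67580847  4.28173595 -0.79196116]
```

View pics/w1.png

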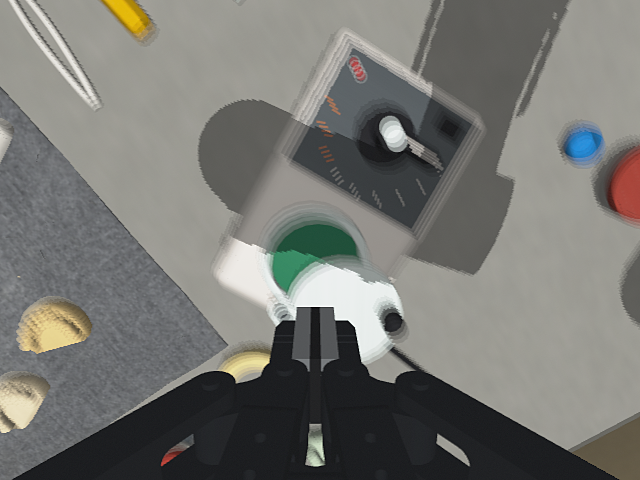

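The wrist view is blurred by motion. It shows the nose running from (392,133) to (440,165), parallel to the panel's front edge, which means stop 0. I'll take a sharp picture and refine the fit.

```bash
python3 - <<'E'
from h import *
snap('wrist','w2a.png');snap('wrist','w2.png'); o=bot.observe(); print(o['tool_pos'],o['dq'])
im=cv2.imread('pics/w2.png')[20:380,190:510]; cv2.imwrite('pics/w2z.png',cv2.resize(im,None,fx=1.6,fy=1.6,interpolation=2))
E
```

```text
[550.85727919 -78.40792858 196.66897701] [-0.04342927 -0.0346236  -0.0238526   0.01041951 -0.00482017  0.01451651]
```

View pics/w2z.png

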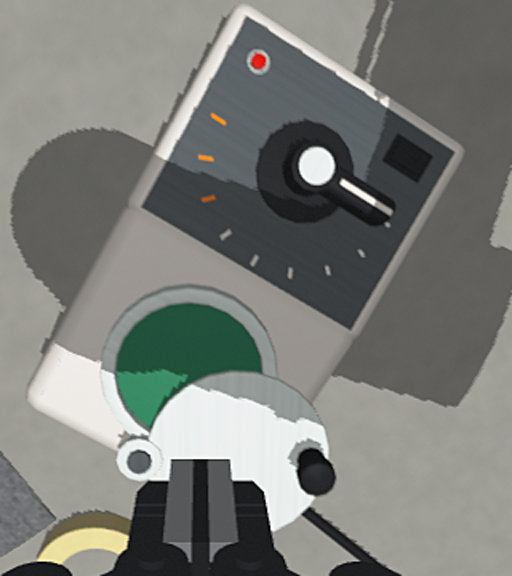

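The picture is now sharp. All nine ticks show and the nose stands at the first (coldest), so it has to go four clicks to the middle tick. I'll refine the fit with the wrist points: hub (388,123), pivot (277,308), well (307,252), knob top (389,316).

```bash
python3 - <<'E'
from fit import *
C=lambda u,v:(u/1.6+190,v/1.6+20)
ob=[('side0.png','ktop',336.4,228,1),('side0.png','hub',291.4,215.4,1),('side0.png','piv',315,254.2,1),
('scene0.png','ktop',307.4,236.4,1),('scene0.png','hub',358.8,253,1),
('w2.png','hub',*C(317,165),1),('w2.png','piv',*C(140,461),1),('w2.png','well',*C(188,373),1),('w2.png','ktop',*C(319,474),1),('w2.png','kfoot',*C(305,447),1),('w2.png','l0',*C(343,181),1),('w2.png','l1',*C(389,211),1),('w2.png','fl',*C(463,152),.5),('w2.png','fr',*C(243,5),.5)]
def P_(p):
    P=pts(p); P['well']=P['W']([46,0,74]); P['fl']=P['W']([-104,63,42]);P['fr']=P['W']([-104,-63,42]); return P
def res(p):
    P=P_(p); return np.concatenate([w*(proj(f,P[k])[0]-(u,v)) for f,k,u,v,w in ob])
s=least_squares(res,np.load('p.npy'),x_scale=[10,10,.1,.1,.1],loss='soft_l1')
p=s.x; np.save('p.npy',p); print(p.round(3),'click',np.degrees(p[4])/22.5); 
for o,r in zip(ob,res(p).reshape(-1,2).round(1)): print(o[0],o[1],r)
P=P_(p); print({k:v.round(0).tolist() for k,v in P.items() if not callable(v)})
print(proj('w2.png',bot.observe()['tool_pos']))
E
```

```text
[ 5.29256e+02 -6.51220e+01 -1.15000e-01  9.83000e-01 -1.40000e-02] click -0.034779616659925607
side0.png ktop [-2.8 -2. ]
side0.png hub [-0.9 -1.8]
side0.png piv [-0.8 -0.9]
scene0.png ktop [ 1.  -0.5]
scene0.png hub [-0.1 -0.5]
w2.png hub [0.4 0.4]
w2.png piv [-0.8  0. ]
w2.png well [0.3 1.7]
w2.png ktop [-0.6 -0.3]
w2.png kfoot [2.8 2. ]
w2.png l0 [-4.2 -1.5]
w2.png l1 [1.2 0.6]
w2.png fl [2.4 0.4]
w2.png fr [-1.7 -1.8]
{'ktop': [584.0, -4.0, 103.0], 'kfoot': [584.0, -4.0, 79.0], 'kmid': [584.0, -4.0, 92.0], 'hub': [468.0, -58.0, 75.0], 'piv': [621.0, -76.0, 81.0], 'l0': [469.0, -48.0, 73.0], 'l1': [472.0, -20.0, 72.0], 'well': [575.0, -70.0, 74.0], 'fl': [433.0, 9.0, 42.0], 'fr': [419.0, -116.0, 42.0]}
[[309.02113436 289.24484303]]
```

```bash
cat > plan.py <<'E'
from fit import *
p=np.load('p.npy'); x0,y0,w,c0,_=p; W=pts(p)['W']
def rows(pos,psi,wps):
    "wps: (x,y,z,psi_deg,n)"
    pos=np.array(pos,float)
    for x,y,z,ps,n in wps:
        d=(np.array([x,y,z])-pos)/n; dp=(ps-psi)/n
        print('->',np.round([x,y,z,ps],1))
        for _ in range(n):
            a=np.radians(psi); 
            print('  dx %.2f dy %.2f dz %.2f rz %.2f'%((d[0]*np.cos(a)+d[1]*np.sin(a))/10,(d[0]*np.sin(a)-d[1]*np.cos(a))/10,-d[2]/10,-dp)); psi+=dp
        pos=np.array([x,y,z])
def cov(c,off,z,n):
    d=np.array([-np.sin(c),-np.cos(c)]); k=np.array([92-80*np.cos(c),80*np.sin(c)])-d*off
    q=W([*k,z]); return (*q,np.degrees(np.arctan2(d[1],d[0])+w)%360,n)
def dia(deg,off,r,z,n):
    d=np.radians(deg); v=np.array([np.sin(d)*np.cos(.2),np.cos(d)]); t=np.array([np.cos(d),-np.sin(d)]) # nose dir, push dir
    n_=np.array([-57-np.sin(.2)*14,0])
    q=W([*(n_+v*r-t*off),z]); return (*q,np.degrees(np.arctan2(t[1],t[0])+w)%360,n)
def now():
    o=bot.observe(); R=__import__('scipy.spatial.transform',fromlist=['x']).Rotation.from_quat(o['tcp_rot']).as_matrix()
    return o['tool_pos'],np.degrees(np.arctan2(R[1,0],R[0,0]))%360,o
E
python3 - <<'E'
from plan import *
a,b,o=now(); print(a,b,o['force'])
rows(a,b,[cov(.983,42,197,2),cov(.983,42,87,4),cov(.983,20,87,2)]+[cov(c,19,87,1) for c in(.85,.72,.59,.46,.33,.2,.1)])
E
```

```text
[550.85727919 -78.40792858 196.66897701] 203.77232634591584 [ 0.00888736 -0.65216502 -0.2945282 ]
-> [621.6  14.7 197.  207.1]
  dx -5.11 dy 2.83 dz -0.02 rz -1.67
  dx -5.19 dy 2.68 dz -0.02 rz -1.67
-> [621.6  14.7  87.  207.1]
  dx -0.00 dy 0.00 dz 2.75 rz -0.00
  dx -0.00 dy 0.00 dz 2.75 rz -0.00
  dx -0.00 dy 0.00 dz 2.75 rz -0.00
  dx -0.00 dy 0.00 dz 2.75 rz -0.00
-> [602.    4.7  87.  207.1]
  dx 1.10 dy 0.00 dz -0.00 rz -0.00
  dx 1.10 dy 0.00 dz -0.00 rz -0.00
-> [590.7   0.9  87.  214.7]
  dx 1.18 dy 0.18 dz -0.00 rz -7.62
-> [581.   -3.6  87.  222.2]
  dx 1.05 dy 0.18 dz -0.00 rz -7.45
-> [572.   -9.4  87.  229.6]
  dx 1.05 dy 0.18 dz -0.00 rz -7.45
-> [563.8 -16.2  87.  237.1]
  dx 1.05 dy 0.18 dz -0.00 rz -7.45
-> [556.6 -24.1  87.  244.5]
  dx 1.05 dy 0.18 dz -0.00 rz -7.45
-> [550.5 -32.8  87.  252. ]
  dx 1.05 dy 0.18 dz -0.00 rz -7.45
-> [546.5 -40.   87.  257.7]
  dx 0.81 dy 0.15 dz -0.00 rz -5.73
```

Request:
play_rows(commands=[{"jaw": -1, "dx": -5.1, "dy": 2.8, "dz": 0, "rx": 0, "ry": 0, "rz": -1.7}, {"jaw": -1, "dx": -5.2, "dy": 2.7, "dz": 0, "rx": 0, "ry": 0, "rz": -1.7}, {"jaw": -1, "dx": 0, "dy": 0, "dz": 0, "rx": 0, "ry": 0, "rz": 0}, {"jaw": -1, "dx": 0, "dy": 0, "dz": 3.0, "rx": 0, "ry": 0, "rz": 0}, {"jaw": -1, "dx": 0, "dy": 0, "dz": 3.0, "rx": 0, "ry": 0, "rz": 0}])

```text
t: 2.12
tool_pos: [620.7, 11.0, 137.7]
tcp_rot: [-0.233, 0.973, 0.0, 0.0]
force: [-0.6, -0.4, -0.5]
gripper_width: -0.1
grasp_force: 0.0
```

Request:
play_rows(commands=[{"jaw": -1, "dx": 0, "dy": 0, "dz": 2.5, "rx": 0, "ry": 0, "rz": 0}, {"jaw": -1, "dx": 0, "dy": 0, "dz": 2.5, "rx": 0, "ry": 0, "rz": 0}, {"jaw": -1, "dx": 0, "dy": 0, "dz": 0, "rx": 0, "ry": 0, "rz": 0}, {"jaw": -1, "dx": 1.0, "dy": 0, "dz": 0, "rx": 0, "ry": 0, "rz": 0}, {"jaw": -1, "dx": 0.4, "dy": 0, "dz": 0, "rx": 0, "ry": 0, "rz": 0}])

```text
t: 2.75
tool_pos: [608.8, 5.3, 89.8]
tcp_rot: [-0.233, 0.972, -0.0, 0.001]
force: [-0.9, -0.5, -0.3]
gripper_width: -0.2
grasp_force: 0.0
```

```bash
python3 - <<'E'
from plan import *
snap('wrist','w3.png');a,b,o=now(); print(a,b,o['force'],o['t'])
E
```

```text
[608.54766693   5.28057395  89.63140285] 206.96734599927984 [-0.22057497 -0.9449542  -0.4296059 ] 2.8
```

View pics/w3.png

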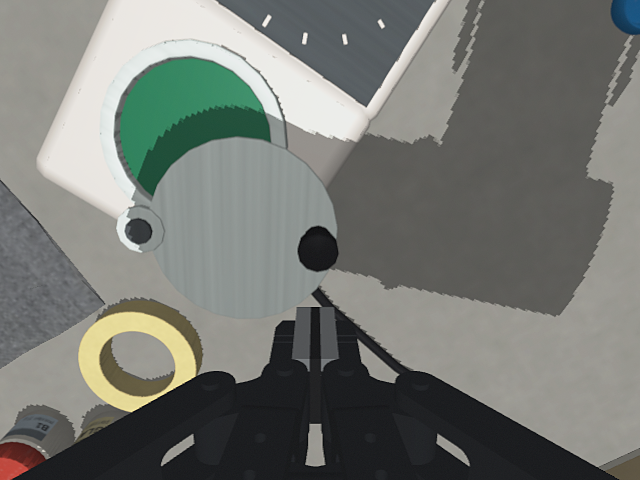

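The finger (column 316) lines up with the knob (318,248), with a gap in front of it. I'll push along the arc now.

```bash
python3 - <<'E'
from plan import *
a,b,o=now()
rows(a,b,[cov(c,19,88,1) for c in(.98,.86,.73,.6,.47,.34,.21,.12,.04)])
E
```

```text
-> [600.9   4.2  88.  207.3]
  dx 0.73 dy 0.25 dz 0.16 rz -0.31
-> [591.5   1.2  88.  214.2]
  dx 0.97 dy 0.17 dz -0.00 rz -6.88
-> [581.7  -3.2  88.  221.6]
  dx 1.05 dy 0.18 dz -0.00 rz -7.45
-> [572.7  -8.9  88.  229. ]
  dx 1.05 dy 0.18 dz -0.00 rz -7.45
-> [564.4 -15.7  88.  236.5]
  dx 1.05 dy 0.18 dz -0.00 rz -7.45
-> [557.1 -23.4  88.  243.9]
  dx 1.05 dy 0.18 dz -0.00 rz -7.45
-> [550.9 -32.1  88.  251.4]
  dx 1.05 dy 0.18 dz -0.00 rz -7.45
-> [547.3 -38.6  88.  256.6]
  dx 0.73 dy 0.14 dz -0.00 rz -5.16
-> [544.5 -44.6  88.  261.1]
  dx 0.65 dy 0.13 dz -0.00 rz -4.58
```

Request:
play_rows(commands=[{"jaw": -1, "dx": 0.7, "dy": 0.2, "dz": 0.15, "rx": 0, "ry": 0, "rz": 0}, {"jaw": -1, "dx": 0.5, "dy": 0.1, "dz": 0, "rx": 0, "ry": 0, "rz": -3.5}, {"jaw": -1, "dx": 0.5, "dy": 0.1, "dz": 0, "rx": 0, "ry": 0, "rz": -3.5}, {"jaw": -1, "dx": 1.05, "dy": 0.18, "dz": 0, "rx": 0, "ry": 0, "rz": -7.4}, {"jaw": -1, "dx": 1.05, "dy": 0.18, "dz": 0, "rx": 0, "ry": 0, "rz": -7.4}])

```text
t: 3.42
tool_pos: [572.6, -8.6, 86.7]
tcp_rot: [-0.415, 0.91, -0.0, 0.0]
force: [-1.6, -0.4, -0.5]
gripper_width: 0.0
grasp_force: 0.0
```

Request:
play_rows(commands=[{"jaw": -1, "dx": 1.05, "dy": 0.18, "dz": 0, "rx": 0, "ry": 0, "rz": -7.4}, {"jaw": -1, "dx": 1.05, "dy": 0.18, "dz": 0, "rx": 0, "ry": 0, "rz": -7.4}, {"jaw": -1, "dx": 1.05, "dy": 0.18, "dz": 0, "rx": 0, "ry": 0, "rz": -7.4}, {"jaw": -1, "dx": 0.7, "dy": 0.14, "dz": 0, "rx": 0, "ry": 0, "rz": -5.2}, {"jaw": -1, "dx": 0.3, "dy": 0.05, "dz": 0, "rx": 0, "ry": 0, "rz": -2.2}])

```text
t: 4.05
tool_pos: [546.0, -40.8, 86.8]
tcp_rot: [-0.633, 0.774, -0.0, 0.0]
force: [-0.5, 0.3, -0.3]
gripper_width: 0.0
grasp_force: 0.0
```

```bash
python3 - <<'E'
from plan import *
snap('wrist','w4.png');a,b,o=now(); print(a,b,o['force'],o['t'])
rows(a,b,[cov(c,19,88,1) for c in(.04,0)])
E
```

```text
[545.93515186 -40.96762377  86.84548184] 258.5439463666999 [ 0.17840563 -0.51987569  0.84987175] 4.1
-> [544.5 -44.6  88.  261.1]
  dx 0.38 dy 0.07 dz -0.12 rz -2.59
-> [543.4 -47.6  88.  263.4]
  dx 0.32 dy 0.07 dz -0.00 rz -2.29
```

View pics/w4.png

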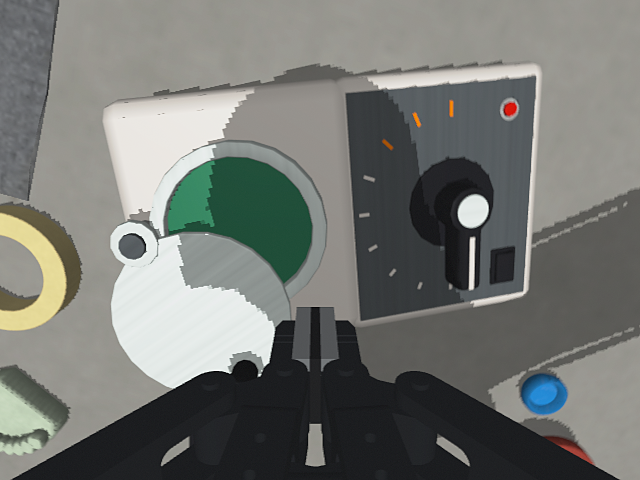

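The finger slipped past: the cover is still open, with its disc centre near (197,312) and the knob at (245,370), to the left of the fingers. I'll measure the actual cover angle.

```bash
python3 - <<'E'
from plan import *
for n,u,v,z in(('knob?',245,368,95),('disc',199,312,79),('pivot',132,245,82),('hubcap',472,211,75),('nosel1',471,286,72)):
    q=ray('w4.png',u,v,z); print(n,q, (np.array([[np.cos(w),np.sin(w)],[-np.sin(w),np.cos(w)]])@(q[:2]-[x0,y0])).round(1))
q=proj('w4.png',[bot.observe()['tool_pos']]);print(q)
for c in (.98,.9,.8,.7): print(c,proj('w4.png',[W([92-80*np.cos(c),80*np.sin(c),z]) for z in(79,103)]).round(0).tolist())
# where knob in w3
print('w3 knob',ray('w3.png',318,243,103),pts(p)['ktop'],proj('w3.png',[[608.5,5.3,89.6]]))
E
```

```text
knob? [582.91806616 -12.94773888  95.        ] [47.3 58. ]
disc [601.76141636 -37.15681554  79.        ] [68.8 36.1]
pivot [620.51403354 -75.83806044  82.        ] [91.9 -0.2]
hubcap [469.4786724  -59.25764453  75.        ] [-60.1  -1. ]
nosel1 [472.30955322 -21.46760219  72.        ] [-61.6  36.8]
[[312.86725897 289.72652094]]
0.98 [[252.0, 364.0], [245.0, 395.0]]
0.9 [[262.0, 357.0], [255.0, 387.0]]
0.8 [[273.0, 346.0], [267.0, 376.0]]
0.7 [[282.0, 335.0], [278.0, 363.0]]
w3 knob [583.34322012  -4.64160842 103.        ] [584.19577075  -4.44283122 103.        ] [[311.92927874 291.67775052]]
```

```bash
python3 - <<'E'
from plan import *
a,b,o=now(); ps=np.radians(b); tx=np.array([np.cos(ps),np.sin(ps),0]); ty=np.array([np.sin(ps),-np.cos(ps),0])
for X in(-11,0,11):
  print('x',X,[(h,proj('w4.png',[a+tx*X+np.array([0,0,h])]).round(0).ravel().tolist()) for h in(0,10,20)])
print('y10',proj('w4.png',[a+ty*10]))
c=np.load('pics/w4.png.npz'); R=cv2.Rodrigues(c['rvec'])[0]; C=-R.T@c['tvec'].ravel(); print('cam rel',(C-a)@tx,(C-a)@ty,C[2]-a[2], 'fwd',R[2])
snap('side','s5.png'); snap('scene','c5.png')
t=a
for f in('s5.png','c5.png'): print(f,proj(f,[a,a+[0,0,20],a+[0,0,60]]).round(0).tolist())
A=[]
for f in('s5.png','c5.png'):
  u,v=proj(f,[a])[0].astype(int); im=cv2.imread('pics/'+f)[v-40:v+20,u-35:u+35].copy(); 
  im=cv2.resize(im,None,fx=6,fy=6,interpolation=2)
  for h,col in((0,(0,0,255)),(20,(0,255,0))):
    uu,vv=proj(f,[a+[0,0,h]])[0]; cv2.circle(im,(int((uu-u+35+.5)*6),int((vv-v+40+.5)*6)),4,col,-1)
  A.append(im)
cv2.imwrite('pics/z5.png',np.hstack(A))
E
```

```text
x -11 [(0, [313.0, 312.0]), (10, [313.0, 323.0]), (20, [313.0, 334.0])]
x 0 [(0, [313.0, 290.0]), (10, [313.0, 299.0]), (20, [313.0, 310.0])]
x 11 [(0, [313.0, 267.0]), (10, [313.0, 275.0]), (20, [313.0, 284.0])]
y10 [[335.32708964 289.72520865]]
cam rel 76.17084308712427 1.0241492902443614 175.9118092235368 fwd [ 0.06086638  0.29683123 -0.9529882 ]
s5.png [[312.0, 226.0], [312.0, 220.0], [312.0, 207.0]]
c5.png [[330.0, 241.0], [330.0, 234.0], [330.0, 219.0]]
```

View pics/z5.png

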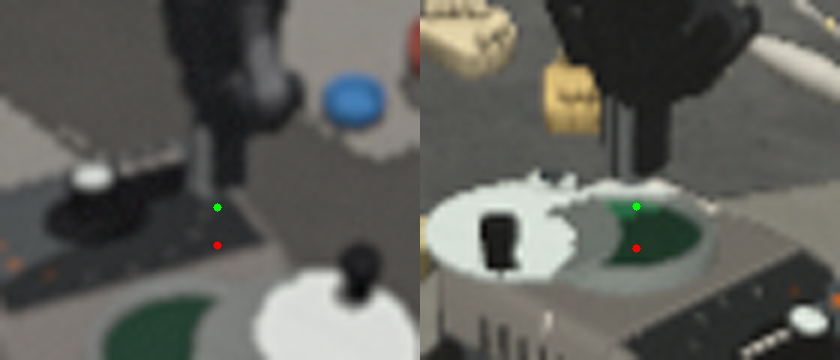

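The side and scene crops show the real fingertip about 32 mm above the reported TCP: the finger ends at (215,187), against a predicted (217,245). The finger therefore passed over the knob. I'll use a tip offset of about +32 mm, go back, and descend lower while watching the force.

```bash
python3 - <<'E'
from plan import *
a,b,o=now()
rows(a,b,[cov(.983,36,105,6),cov(.983,36,58,4)])
print(o['t'],o['force'])
E
```

```text
-> [616.2  12.  105.  207.1]
  dx -1.09 dy -0.97 dz -0.30 rz 8.54
  dx -1.22 dy -0.79 dz -0.30 rz 8.54
  dx -1.33 dy -0.60 dz -0.30 rz 8.54
  dx -1.40 dy -0.40 dz -0.30 rz 8.54
  dx -1.45 dy -0.19 dz -0.30 rz 8.54
  dx -1.46 dy 0.03 dz -0.30 rz 8.54
-> [616.2  12.   58.  207.1]
  dx -0.00 dy 0.00 dz 1.18 rz -0.00
  dx -0.00 dy 0.00 dz 1.18 rz -0.00
  dx -0.00 dy 0.00 dz 1.18 rz -0.00
  dx -0.00 dy 0.00 dz 1.18 rz -0.00
4.2 [ 0.10404918 -0.19521668  0.22353043]
```

Request:
play_rows(commands=[{"jaw": -1, "dx": -1.1, "dy": -1.0, "dz": -0.9, "rx": 0, "ry": 0, "rz": 8.5}, {"jaw": -1, "dx": -1.2, "dy": -0.8, "dz": -0.9, "rx": 0, "ry": 0, "rz": 8.5}, {"jaw": -1, "dx": -1.3, "dy": -0.6, "dz": 0, "rx": 0, "ry": 0, "rz": 8.5}, {"jaw": -1, "dx": -1.4, "dy": -0.4, "dz": 0, "rx": 0, "ry": 0, "rz": 8.5}, {"jaw": -1, "dx": -1.5, "dy": -0.2, "dz": 0, "rx": 0, "ry": 0, "rz": 8.5}])

```text
t: 4.82
tool_pos: [605.6, 3.6, 104.6]
tcp_rot: [-0.305, 0.952, 0.0, 0.0]
force: [-0.4, -0.5, 0.6]
gripper_width: 0.1
grasp_force: 0.0
```

Request:
play_rows(commands=[{"jaw": -1, "dx": -1.5, "dy": 0, "dz": 0, "rx": 0, "ry": 0, "rz": 8.5}, {"jaw": -1, "dx": 0, "dy": 0, "dz": 0, "rx": 0, "ry": 0, "rz": 0}, {"jaw": -1, "dx": 0, "dy": 0, "dz": 1.5, "rx": 0, "ry": 0, "rz": 0}, {"jaw": -1, "dx": 0, "dy": 0, "dz": 1.5, "rx": 0, "ry": 0, "rz": 0}, {"jaw": -1, "dx": 0, "dy": 0, "dz": 0.8, "rx": 0, "ry": 0, "rz": 0}])

```text
t: 5.45
tool_pos: [616.2, 11.5, 64.7]
tcp_rot: [-0.237, 0.972, 0.0, -0.001]
force: [-0.6, 0.9, 0.5]
gripper_width: 0.1
grasp_force: 0.0
```

Request:
play_rows(commands=[{"jaw": -1, "dx": 0, "dy": 0, "dz": 0.4, "rx": 0, "ry": 0, "rz": 0}, {"jaw": -1, "dx": 0, "dy": 0, "dz": 0.3, "rx": 0, "ry": 0, "rz": 0}])

```text
t: 5.7
tool_pos: [617.6, 11.8, 59.6]
tcp_rot: [-0.237, 0.972, -0.0, 0.0]
force: [-0.0, -0.5, -0.3]
gripper_width: 0.0
grasp_force: 0.0
```

No contact at the new depth, with the tip at about 92 mm. I'll push along the arc again.

Request:
play_rows(commands=[{"jaw": -1, "dx": 0.9, "dy": 0, "dz": 0.2, "rx": 0, "ry": 0, "rz": 0}, {"jaw": -1, "dx": 0.9, "dy": 0, "dz": 0.1, "rx": 0, "ry": 0, "rz": 0}, {"jaw": -1, "dx": 0.5, "dy": 0.1, "dz": 0, "rx": 0, "ry": 0, "rz": -3.5}, {"jaw": -1, "dx": 0.5, "dy": 0.1, "dz": 0, "rx": 0, "ry": 0, "rz": -3.5}, {"jaw": -1, "dx": 0.5, "dy": 0.1, "dz": 0, "rx": 0, "ry": 0, "rz": -3.6}])

```text
t: 6.32
tool_pos: [586.7, -1.7, 57.0]
tcp_rot: [-0.326, 0.945, 0.0, 0.0]
force: [1.2, -0.3, -0.1]
gripper_width: -0.1
grasp_force: 0.2
```

```bash
cat >> plan.py <<'E'
def score(f,gray=True):
    "cover angle by darkness along the projected knob in picture f"
    g=cv2.GaussianBlur(cv2.imread('pics/'+f,0),(3,3),0).astype(float); r=[]
    for c in np.arange(0,1.15,.05):
        q=proj(f,[W([92-80*np.cos(c),80*np.sin(c),z]) for z in(84,90,96,101)]).round().astype(int); r.append((round(c,2),int(np.mean([g[v,u] for u,v in q if 0<=u<640 and 0<=v<480]))))
    return r
def green(f):
    h=cv2.cvtColor(cv2.imread('pics/'+f),cv2.COLOR_BGR2HSV); m=np.zeros(h.shape[:2],np.uint8)
    cv2.fillPoly(m,[proj(f,[W([46+36*np.cos(t),36*np.sin(t),74]) for t in np.linspace(0,6.28,30)]).astype(np.int32)],1)
    return int(((h[...,0]>50)&(h[...,0]<90)&(h[...,1]>80)&(m>0)).sum()),int(m.sum())
E
python3 - <<'E'
from plan import *
a,b,o=now(); print(a,b,o['force'],o['t'])
for n,f in(('side','s6.png'),('scene','c6.png'),('wrist','w6.png')): snap(n,f)
for f in('side0.png','s6.png','scene0.png','c6.png','w2.png','w6.png'): print(f,green(f),score(f))
rows(a,b,[cov(c,19,57,1) for c in(.73,.6,.47,.34,.21,.12,.04)])
E
```

```text
[586.69706618  -1.73934041  56.96912846] 218.10689503386214 [ 1.16309726 -0.34218759 -0.13702034] 6.325
side0.png (202, 573) [(np.float64(0.0), 82), (np.float64(0.05), 84), (np.float64(0.1), 86), (np.float64(0.15), 85), (np.float64(0.2), 87), (np.float64(0.25), 88), (np.float64(0.3), 87), (np.float64(0.35), 94), (np.float64(0.4), 101), (np.float64(0.45), 110), (np.float64(0.5), 138), (np.float64(0.55), 164), (np.float64(0.6), 173), (np.float64(0.65), 153), (np.float64(0.7), 140), (np.float64(0.75), 144), (np.float64(0.8), 142), (np.float64(0.85), 143), (np.float64(0.9), 143), (np.float64(0.95), 111), (np.float64(1.0), 49), (np.float64(1.05), 29), (np.float64(1.1), 46)]
s6.png (130, 573) [(np.float64(0.0), 80), (np.float64(0.05), 84), (np.float64(0.1), 86), (np.float64(0.15), 85), (np.float64(0.2), 88), (np.float64(0.25), 88), (np.float64(0.3), 85), (np.float64(0.35), 88), (np.float64(0.4), 85), (np.float64(0.45), 88), (np.float64(0.5), 110), (np.float64(0.55), 117), (np.float64(0.6), 119), (np.float64(0.65), 117), (np.float64(0.7), 86), (np.float64(0.75), 56), (np.float64(0.8), 22), 
[... 2184 characters left out ...]
.6), 145), (np.float64(0.65), 91), (np.float64(0.7), 28), (np.float64(0.75), 28), (np.float64(0.8), 29), (np.float64(0.85), 26), (np.float64(0.9), 25), (np.float64(0.95), 41), (np.float64(1.0), 80), (np.float64(1.05), 85), (np.float64(1.1), 84)]
-> [581.7  -3.2  57.  221.6]
  dx 0.48 dy 0.19 dz -0.00 rz -3.49
-> [572.7  -8.9  57.  229. ]
  dx 1.05 dy 0.18 dz -0.00 rz -7.45
-> [564.4 -15.7  57.  236.5]
  dx 1.05 dy 0.18 dz -0.00 rz -7.45
-> [557.1 -23.4  57.  243.9]
  dx 1.05 dy 0.18 dz -0.00 rz -7.45
-> [550.9 -32.1  57.  251.4]
  dx 1.05 dy 0.18 dz -0.00 rz -7.45
-> [547.3 -38.6  57.  256.6]
  dx 0.73 dy 0.14 dz -0.00 rz -5.16
-> [544.5 -44.6  57.  261.1]
  dx 0.65 dy 0.13 dz -0.00 rz -4.58
```

The cover is moving, now at about 0.8 rad. I'll carry on.

Request:
play_rows(commands=[{"jaw": -1, "dx": 0.5, "dy": 0.2, "dz": 0, "rx": 0, "ry": 0, "rz": -3.5}, {"jaw": -1, "dx": 0.7, "dy": 0.12, "dz": 0, "rx": 0, "ry": 0, "rz": -5}, {"jaw": -1, "dx": 0.7, "dy": 0.12, "dz": 0, "rx": 0, "ry": 0, "rz": -5}, {"jaw": -1, "dx": 0.7, "dy": 0.12, "dz": 0, "rx": 0, "ry": 0, "rz": -5}, {"jaw": -1, "dx": 0.7, "dy": 0.12, "dz": 0, "rx": 0, "ry": 0, "rz": -5}])

```text
t: 7.1
tool_pos: [559.9, -20.9, 56.8]
tcp_rot: [-0.512, 0.859, 0.0, 0.0]
force: [-0.4, 0.2, 0.1]
gripper_width: -0.2
grasp_force: 0.3
```

Request:
play_rows(commands=[{"jaw": -1, "dx": 0.7, "dy": 0.12, "dz": 0, "rx": 0, "ry": 0, "rz": -5}, {"jaw": -1, "dx": 0.7, "dy": 0.12, "dz": 0, "rx": 0, "ry": 0, "rz": -5}, {"jaw": -1, "dx": 0.6, "dy": 0.12, "dz": 0, "rx": 0, "ry": 0, "rz": -4}, {"jaw": -1, "dx": 0.5, "dy": 0.1, "dz": 0, "rx": 0, "ry": 0, "rz": -3.5}, {"jaw": -1, "dx": 0.2, "dy": 0, "dz": 0, "rx": 0, "ry": 0, "rz": -1}])

```text
t: 7.72
tool_pos: [546.0, -44.4, 56.7]
tcp_rot: [-0.642, 0.766, 0.0, 0.0]
force: [-1.0, 0.7, 0.6]
gripper_width: 0.2
grasp_force: 0.3
```

```bash
python3 - <<'E'
from plan import *
a,b,o=now(); print(a,b,o['force'],o['t'])
for n,f in(('side','s7.png'),('scene','c7.png'),('wrist','w7.png')): snap(n,f)
for f in('s7.png','c7.png','w7.png'): print(f,green(f),[x for x in score(f) if x[1]<45])
rows(a,b,[cov(c,19,57,1) for c in(.1,.04,0)])
E
```

```text
[545.96082829 -44.43490637  56.7105151 ] 259.9390307249248 [-0.99945637  0.70913001  0.61115631] 7.725
s7.png (0, 573) [(np.float64(0.0), 40), (np.float64(0.05), 22), (np.float64(0.1), 21), (np.float64(0.15), 43)]
c7.png (0, 314) [(np.float64(0.0), 33), (np.float64(0.05), 29), (np.float64(0.1), 31), (np.float64(0.15), 37)]
w7.png (0, 25163) [(np.float64(0.0), 25), (np.float64(0.05), 29), (np.float64(0.1), 27), (np.float64(0.15), 25), (np.float64(0.2), 25), (np.float64(0.25), 24), (np.float64(0.5), 42), (np.float64(0.55), 29), (np.float64(0.6), 29), (np.float64(0.65), 28), (np.float64(0.7), 28), (np.float64(0.75), 28), (np.float64(0.8), 27), (np.float64(0.85), 28), (np.float64(0.9), 28), (np.float64(0.95), 28), (np.float64(1.0), 27), (np.float64(1.05), 35), (np.float64(1.1), 36)]
-> [546.5 -40.   57.  257.7]
  dx -0.44 dy 0.02 dz -0.03 rz 2.24
-> [544.5 -44.6  57.  261.1]
  dx 0.48 dy 0.10 dz -0.00 rz -3.44
-> [543.4 -47.6  57.  263.4]
  dx 0.32 dy 0.07 dz -0.00 rz -2.29
```

Request:
play_rows(commands=[{"jaw": -1, "dx": 0.2, "dy": 0, "dz": 0, "rx": 0, "ry": 0, "rz": -2}, {"jaw": -1, "dx": 0.1, "dy": 0, "dz": 0, "rx": 0, "ry": 0, "rz": -1}, {"jaw": -1, "dx": 0, "dy": 0, "dz": 0, "rx": 0, "ry": 0, "rz": 0}])

```text
t: 8.25
tool_pos: [545.7, -47.2, 56.6]
tcp_rot: [-0.662, 0.749, -0.0, -0.0]
force: [-0.0, 0.5, -0.1]
gripper_width: 0.5
grasp_force: 0.1
```

Request:
play_rows(commands=[{"jaw": -1, "dx": 0.15, "dy": 0, "dz": 0, "rx": 0, "ry": 0, "rz": 0}, {"jaw": -1, "dx": 0, "dy": 0, "dz": 0, "rx": 0, "ry": 0, "rz": 0}])

```text
t: 8.5
tool_pos: [545.5, -48.8, 56.6]
tcp_rot: [-0.662, 0.749, -0.0, 0.0]
force: [0.3, 0.7, -0.4]
gripper_width: 0.2
grasp_force: 0.1
```

Request:
play_rows(commands=[{"jaw": -1, "dx": 0.15, "dy": 0, "dz": 0, "rx": 0, "ry": 0, "rz": 0}, {"jaw": -1, "dx": 0, "dy": 0, "dz": 0, "rx": 0, "ry": 0, "rz": 0}])

```text
t: 8.75
tool_pos: [545.4, -49.5, 56.6]
tcp_rot: [-0.663, 0.749, 0.0, 0.001]
force: [-0.6, 4.8, 1.0]
gripper_width: -0.0
grasp_force: 2.3
```

Request:
play_rows(commands=[{"jaw": -1, "dx": 0.1, "dy": 0, "dz": 0, "rx": 0, "ry": 0, "rz": 0}, {"jaw": -1, "dx": 0, "dy": 0, "dz": 0, "rx": 0, "ry": 0, "rz": 0}])

```text
t: 9.0
tool_pos: [545.4, -49.6, 56.6]
tcp_rot: [-0.663, 0.749, 0.001, 0.001]
force: [-1.7, 8.1, 1.4]
gripper_width: -0.0
grasp_force: 4.1
```

The force rose to 8 N with no further motion, so the cover is shut against its stop. I'll back off, lift, and move in front of the nose, planning to push with the -y face so the wide knuckles stay clear of the knob.

```bash
cat >> plan.py <<'E'
def dy_(*a):
    q=list(dia(*a)); q[3]=(q[3]-90)%360; return tuple(q)
E
python3 - <<'E'
from plan import *
a,b,o=now(); print(a,b)
u=[545.5,-26,56]; 
rows(u,b,[(545.5,-26,95,b,1),dy_(0,34,31,95,3),dy_(0,34,31,31,4)])
print('dial start contact',dy_(0,16,31,31,1))
E
```

```text
[545.36696479 -49.55562284  56.57086095] 262.9911197559858
-> [545.5 -26.   95.  263. ]
  dx -0.00 dy 0.00 dz -3.90 rz -0.00
-> [439.6 -23.6  95.  263.4]
  dx 0.35 dy 3.51 dz -0.00 rz -0.15
  dx 0.34 dy 3.51 dz -0.00 rz -0.15
  dx 0.33 dy 3.51 dz -0.00 rz -0.15
-> [439.6 -23.6  31.  263.4]
  dx -0.00 dy 0.00 dz 1.60 rz 0.00
  dx -0.00 dy 0.00 dz 1.60 rz 0.00
  dx -0.00 dy 0.00 dz 1.60 rz 0.00
  dx -0.00 dy 0.00 dz 1.60 rz 0.00
dial start contact (np.float64(457.5218588241155), np.float64(-25.650403865084293), np.float64(31.0), np.float64(263.4265546970698), 1)
```

Request:
play_rows(commands=[{"jaw": -1, "dx": -0.6, "dy": 0, "dz": 0, "rx": 0, "ry": 0, "rz": 0}, {"jaw": -1, "dx": -1.8, "dy": 0, "dz": -0.5, "rx": 0, "ry": 0, "rz": 0}, {"jaw": -1, "dx": 0, "dy": 0, "dz": -2, "rx": 0, "ry": 0, "rz": 0}, {"jaw": -1, "dx": 0, "dy": 0, "dz": -2.5, "rx": 0, "ry": 0, "rz": 0}, {"jaw": -1, "dx": 0, "dy": 0, "dz": 0, "rx": 0, "ry": 0, "rz": 0}])

```text
t: 9.62
tool_pos: [549.8, -26.8, 109.1]
tcp_rot: [-0.663, 0.749, -0.002, 0.002]
force: [0.5, 1.1, -0.3]
gripper_width: -0.1
grasp_force: 0.0
```

```bash
python3 - <<'E'
from plan import *
a,b,o=now(); print(a,b,o['force'],o['t'])
for n,f in(('side','s8.png'),('scene','c8.png'),('wrist','w8.png')): snap(n,f)
for f in('s8.png','c8.png','w8.png'): print(f,green(f),[x for x in score(f) if x[1]<45])
rows(a,b,[dy_(0,34,31,a[2],4),dy_(0,34,31,31,4)])
E
```

```text
[549.83488343 -26.79822829 109.09345893] 263.04078960554193 [ 0.47257086  1.06992978 -0.31688434] 9.625
s8.png (0, 573) [(np.float64(0.0), 22), (np.float64(0.05), 25), (np.float64(0.1), 34)]
c8.png (0, 314) [(np.float64(0.0), 28), (np.float64(0.05), 30), (np.float64(0.1), 44)]
w8.png (0, 17018) [(np.float64(0.0), 27), (np.float64(0.05), 25), (np.float64(0.1), 40)]
-> [439.6 -23.6 109.1 263.4]
  dx 0.25 dy 2.74 dz -0.00 rz -0.10
  dx 0.25 dy 2.74 dz -0.00 rz -0.10
  dx 0.24 dy 2.75 dz -0.00 rz -0.10
  dx 0.24 dy 2.75 dz -0.00 rz -0.10
-> [439.6 -23.6  31.  263.4]
  dx -0.00 dy 0.00 dz 1.95 rz 0.00
  dx -0.00 dy 0.00 dz 1.95 rz 0.00
  dx -0.00 dy 0.00 dz 1.95 rz 0.00
  dx -0.00 dy 0.00 dz 1.95 rz 0.00
```

The pictures put the cover at about 0 with no green visible. Now to the dial.

Request:
play_rows(commands=[{"jaw": -1, "dx": 0.25, "dy": 2.7, "dz": 0, "rx": 0, "ry": 0, "rz": 0}, {"jaw": -1, "dx": 0.25, "dy": 2.8, "dz": 0, "rx": 0, "ry": 0, "rz": 0}, {"jaw": -1, "dx": 0.25, "dy": 2.8, "dz": 0, "rx": 0, "ry": 0, "rz": 0}, {"jaw": -1, "dx": 0.25, "dy": 2.7, "dz": 0, "rx": 0, "ry": 0, "rz": 0}, {"jaw": -1, "dx": 0, "dy": 0, "dz": 0, "rx": 0, "ry": 0, "rz": 0}])

```text
t: 10.4
tool_pos: [435.9, -24.0, 106.2]
tcp_rot: [-0.663, 0.749, 0.0, -0.001]
force: [1.9, 0.2, -0.1]
gripper_width: 0.3
grasp_force: 0.0
```

Request:
play_rows(commands=[{"jaw": -1, "dx": 0, "dy": 0, "dz": 2.0, "rx": 0, "ry": 0, "rz": 0}, {"jaw": -1, "dx": 0, "dy": 0, "dz": 2.5, "rx": 0, "ry": 0, "rz": 0}, {"jaw": -1, "dx": 0, "dy": 0, "dz": 2.0, "rx": 0, "ry": 0, "rz": 0}, {"jaw": -1, "dx": 0, "dy": 0, "dz": 0.9, "rx": 0, "ry": 0, "rz": 0}, {"jaw": -1, "dx": 0, "dy": 0, "dz": 0.2, "rx": 0, "ry": 0, "rz": 0}])

```text
t: 11.02
tool_pos: [437.7, -24.0, 30.2]
tcp_rot: [-0.663, 0.749, 0.0, -0.001]
force: [0.4, 0.4, -0.2]
gripper_width: 0.1
grasp_force: 0.0
```

Request:
play_rows(commands=[{"jaw": -1, "dx": 0, "dy": 0, "dz": 0.1, "rx": 0, "ry": 0, "rz": 0}, {"jaw": -1, "dx": 0, "dy": 0, "dz": 0, "rx": 0, "ry": 0, "rz": 0}])

```text
t: 11.28
tool_pos: [438.2, -23.8, 30.1]
tcp_rot: [-0.663, 0.749, -0.0, 0.001]
force: [-0.4, -0.1, -0.1]
gripper_width: 0.3
grasp_force: 0.0
```

```bash
python3 - <<'E'
from plan import *
a,b,o=now(); print(a,b,o['force'],o['t'])
for n,f in(('side','s9.png'),('scene','c9.png'),('wrist','w9.png')): snap(n,f)
# tip rows: column profile along tip axis in scene and side (grey values per mm above TCP)
for f,ref in(('c9.png','scene0.png'),('s9.png','side0.png')):
    g=cv2.imread('pics/'+f).astype(int); r=cv2.imread('pics/'+ref).astype(int)
    for s in(-6,0,6):
        ps=np.radians(b); off=np.array([np.cos(ps),np.sin(ps),0])*s
        q=proj(f,[a+off+[0,0,h] for h in range(10,62,4)]).round().astype(int)
        print(f,s,[(h,int(abs(g[v,u]-r[v,u]).sum())) for h,(u,v) in zip(range(10,62,4),q)])
E
```

```text
[438.18230947 -23.82071575  30.13372254] 262.9993889110815 [-0.37791763 -0.05256926 -0.12354728] 11.275
c9.png -6 [(10, 159), (14, 77), (18, 42), (22, 33), (26, 67), (30, 14), (34, 53), (38, 59), (42, 177), (46, 163), (50, 185), (54, 187), (58, 174)]
c9.png 0 [(10, 195), (14, 82), (18, 75), (22, 85), (26, 53), (30, 30), (34, 34), (38, 82), (42, 22), (46, 25), (50, 50), (54, 67), (58, 79)]
c9.png 6 [(10, 245), (14, 87), (18, 86), (22, 88), (26, 60), (30, 42), (34, 97), (38, 14), (42, 9), (46, 1), (50, 3), (54, 6), (58, 18)]
s9.png -6 [(10, 109), (14, 123), (18, 161), (22, 169), (26, 207), (30, 281), (34, 316), (38, 318), (42, 313), (46, 319), (50, 328), (54, 335), (58, 333)]
s9.png 0 [(10, 101), (14, 119), (18, 171), (22, 175), (26, 172), (30, 205), (34, 244), (38, 256), (42, 272), (46, 265), (50, 267), (54, 280), (58, 299)]
s9.png 6 [(10, 83), (14, 115), (18, 159), (22, 173), (26, 167), (30, 147), (34, 147), (38, 155), (42, 153), (46, 152), (50, 140), (54, 139), (58, 149)]
```

```bash
cat >> plan.py <<'E'
def dial(f):
    g=cv2.imread('pics/'+f,0).astype(float); out=[]
    n=np.array([-np.sin(.2),0,np.cos(.2)]); F=np.array([np.cos(.2),0,np.sin(.2)]); L=np.array([0,1.,0]); A=np.array([-57,0,52.])
    for d in np.arange(-10,190,2.5):
        a=np.radians(d); e=np.cos(a)*L+np.sin(a)*F; t=-np.sin(a)*L+np.cos(a)*F
        s=lambda k:np.array([g[min(479,max(0,int(round(v)))),min(639,max(0,int(round(u))))] for u,v in proj(f,[W(A+n*21+e*r+t*k) for r in np.linspace(16,36,15)])])
        out.append((int(np.mean(np.minimum(s(0)-s(4),s(0)-s(-4)))),float(d)))
    return sorted(out)[-4:][::-1]
E
python3 - <<'E'
from plan import *
for f in('side0.png','scene0.png','w2.png','w4.png','s9.png','c9.png','w9.png'): print(f,dial(f))
a,b,o=now()
rows(a,b,[dy_(0,18,31,30,3)]+[dy_(g,16,31,30+g/90*7,1) for g in(3,7,11,15,18,22,27,32,37,41,45,50,55,60,64,68,73,78,83,87)])
E
```

```text
side0.png [(3, 97.5), (3, 95.0), (3, 10.0), (2, 92.5)]
scene0.png [(73, 2.5), (46, 5.0), (40, 0.0), (6, 85.0)]
w2.png [(180, 0.0), (161, -2.5), (90, 2.5), (0, 55.0)]
w4.png [(189, 0.0), (118, 2.5), (111, -2.5), (4, 45.0)]
s9.png [(3, 10.0), (2, 7.5), (1, 87.5), (1, 5.0)]
c9.png [(33, 2.5), (21, 5.0), (17, 0.0), (0, 187.5)]
w9.png [(122, 0.0), (79, 2.5), (78, -2.5), (22, 50.0)]
-> [455.5 -25.4  30.  263.4]
  dx -0.02 dy -0.59 dz -0.00 rz -0.14
  dx -0.02 dy -0.59 dz -0.00 rz -0.14
  dx -0.02 dy -0.59 dz -0.00 rz -0.14
-> [459.2 -25.   30.2 260.4]
  dx -0.08 dy -0.36 dz -0.02 rz 3.00
-> [461.5 -24.4  30.5 256.4]
  dx -0.10 dy -0.22 dz -0.03 rz 4.00
-> [463.9 -23.9  30.9 252.4]
  dx -0.10 dy -0.22 dz -0.03 rz 4.00
-> [466.2 -23.5  31.2 248.4]
  dx -0.10 dy -0.22 dz -0.03 rz 4.00
-> [468.  -23.4  31.4 245.4]
  dx -0.08 dy -0.16 dz -0.02 rz 3.00
-> [470.4 -23.4  31.7 241.4]
  dx -0.10 dy -0.22 dz -0.03 rz 4.00
-> [473.4 -23.6  32.1 236.4]
  dx -0.13 dy -0.27 dz -0.04 rz 5.00
-> [476.4 -24.   32.5 231.4]
  dx -0.13 dy -0.27 dz -0.04 rz 5.00
-> [479.3 -24.7  32.9 226.4]
  dx -0.13 dy -0.27 dz -0.04 rz 5.00
-> [481.6 -25.5  33.2 222.4]
  dx -0.10 dy -0.22 dz -0.03 rz 4.00
-> [483.8 -26.4  33.5 218.4]
  dx -0.10 dy -0.22 dz -0.03 rz 4.00
-> [486.5 -27.8  33.9 213.4]
  dx -0.13 dy -0.27 dz -0.04 rz 5.00
-> [489.  -29.4  34.3 208.4]
  dx -0.13 dy -0.27 dz -0.04 rz 5.00
-> [491.4 -31.2  34.7 203.4]
  dx -0.13 dy -0.27 dz -0.04 rz 5.00
-> [493.2 -32.8  35.  199.4]
  dx -0.10 dy -0.22 dz -0.03 rz 4.00
-> [494.9 -34.5  35.3 195.4]
  dx -0.10 dy -0.22 dz -0.03 rz 4.00
-> [496.9 -36.9  35.7 190.4]
  dx -0.13 dy -0.28 dz -0.04 rz 5.00
-> [498.6 -39.3  36.1 185.4]
  dx -0.13 dy -0.28 dz -0.04 rz 5.00
-> [500.1 -42.   36.5 180.4]
  dx -0.13 dy -0.28 dz -0.04 rz 5.00
-> [501.2 -44.2  36.8 176.4]
  dx -0.10 dy -0.22 dz -0.03 rz 4.00
```

The dial detector works: the nose reads 0°, stop 0. Push the first click.

Request:
play_rows(commands=[{"jaw": -1, "dx": 0, "dy": -0.6, "dz": 0, "rx": 0, "ry": 0, "rz": 0}, {"jaw": -1, "dx": 0, "dy": -0.6, "dz": 0, "rx": 0, "ry": 0, "rz": 0}, {"jaw": -1, "dx": -0.1, "dy": -0.6, "dz": 0, "rx": 0, "ry": 0, "rz": 0}, {"jaw": -1, "dx": -0.1, "dy": -0.35, "dz": 0, "rx": 0, "ry": 0, "rz": 3}])

```text
t: 11.92
tool_pos: [458.6, -24.6, 29.5]
tcp_rot: [-0.642, 0.767, 0.001, -0.001]
force: [-3.6, 0.6, 4.9]
gripper_width: 0.0
grasp_force: 2.5
```

Request:
play_rows(commands=[{"jaw": -1, "dx": -0.1, "dy": -0.22, "dz": 0, "rx": 0, "ry": 0, "rz": 4}, {"jaw": -1, "dx": -0.1, "dy": -0.22, "dz": 0, "rx": 0, "ry": 0, "rz": 4}])

```text
t: 12.18
tool_pos: [464.4, -23.5, 29.5]
tcp_rot: [-0.587, 0.81, 0.0, -0.0]
force: [-0.5, 0.7, 0.3]
gripper_width: 0.2
grasp_force: 0.0
```

Request:
play_rows(commands=[{"jaw": -1, "dx": -0.1, "dy": -0.22, "dz": -0.1, "rx": 0, "ry": 0, "rz": 4}, {"jaw": -1, "dx": 0, "dy": 0, "dz": 0, "rx": 0, "ry": 0, "rz": 0}])

```text
t: 12.42
tool_pos: [466.8, -23.2, 30.5]
tcp_rot: [-0.559, 0.829, -0.0, 0.0]
force: [0.1, -0.7, 0.1]
gripper_width: 0.2
grasp_force: 0.0
```

```bash
python3 - <<'E'
from plan import *
a,b,o=now(); print(a,b,o['force'],o['t'])
for n,f in(('scene','c10.png'),('wrist','w10.png')): snap(n,f); print(f,dial(f))
E
```

```text
[466.78715868 -23.21779794  30.5417375 ] 248.0272188921175 [ 0.14443824 -0.69481573  0.08532703] 12.425
c10.png [(9, 175.0), (5, 172.5), (1, 177.5), (0, 145.0)]
w10.png [(119, 22.5), (81, 20.0), (70, 25.0), (13, 50.0)]
```

Click 1 is done (22.5°). Next, click 2.

Request:
play_rows(commands=[{"jaw": -1, "dx": -0.08, "dy": -0.16, "dz": -0.1, "rx": 0, "ry": 0, "rz": 3}, {"jaw": -1, "dx": -0.1, "dy": -0.22, "dz": -0.05, "rx": 0, "ry": 0, "rz": 4}, {"jaw": -1, "dx": -0.13, "dy": -0.27, "dz": 0, "rx": 0, "ry": 0, "rz": 5}, {"jaw": -1, "dx": -0.13, "dy": -0.27, "dz": -0.05, "rx": 0, "ry": 0, "rz": 5}, {"jaw": -1, "dx": -0.13, "dy": -0.27, "dz": -0.05, "rx": 0, "ry": 0, "rz": 5}])

```text
t: 13.15
tool_pos: [479.5, -24.4, 33.1]
tcp_rot: [-0.39, 0.921, 0.0, -0.0]
force: [0.1, -0.6, -0.1]
gripper_width: 0.0
grasp_force: 0.0
```

```bash
python3 - <<'E'
from plan import *
a,b,o=now(); print(a,b,o['force'],o['t'])
snap('wrist','w11.png'); print(dial('w11.png'))
rows(a,b,[dy_(g,16,31,34+(g-41)/49*5,1) for g in(41,45,50,55,60,64,68,73,78,83,87)])
E
```

```text
[479.47026266 -24.41065373  33.09119553] 225.90230509885814 [ 0.0966566  -0.58873367 -0.0637334 ] 13.15
[(121, 45.0), (103, 47.5), (64, 42.5), (4, 72.5)]
-> [481.6 -25.5  34.  222.4]
  dx -0.07 dy -0.23 dz -0.09 rz 3.48
-> [483.8 -26.4  34.4 218.4]
  dx -0.10 dy -0.22 dz -0.04 rz 4.00
-> [486.5 -27.8  34.9 213.4]
  dx -0.13 dy -0.27 dz -0.05 rz 5.00
-> [489.  -29.4  35.4 208.4]
  dx -0.13 dy -0.27 dz -0.05 rz 5.00
-> [491.4 -31.2  35.9 203.4]
  dx -0.13 dy -0.27 dz -0.05 rz 5.00
-> [493.2 -32.8  36.3 199.4]
  dx -0.10 dy -0.22 dz -0.04 rz 4.00
-> [494.9 -34.5  36.8 195.4]
  dx -0.10 dy -0.22 dz -0.04 rz 4.00
-> [496.9 -36.9  37.3 190.4]
  dx -0.13 dy -0.28 dz -0.05 rz 5.00
-> [498.6 -39.3  37.8 185.4]
  dx -0.13 dy -0.28 dz -0.05 rz 5.00
-> [500.1 -42.   38.3 180.4]
  dx -0.13 dy -0.28 dz -0.05 rz 5.00
-> [501.2 -44.2  38.7 176.4]
  dx -0.10 dy -0.22 dz -0.04 rz 4.00
```

Click 2 is done (45°). Click 3: advance to about 61°.

Request:
play_rows(commands=[{"jaw": -1, "dx": -0.07, "dy": -0.23, "dz": -0.1, "rx": 0, "ry": 0, "rz": 3.5}, {"jaw": -1, "dx": -0.1, "dy": -0.22, "dz": -0.05, "rx": 0, "ry": 0, "rz": 4}, {"jaw": -1, "dx": -0.13, "dy": -0.27, "dz": -0.05, "rx": 0, "ry": 0, "rz": 5}, {"jaw": -1, "dx": -0.13, "dy": -0.27, "dz": -0.05, "rx": 0, "ry": 0, "rz": 5}, {"jaw": -1, "dx": -0.13, "dy": -0.27, "dz": -0.05, "rx": 0, "ry": 0, "rz": 5}])

```text
t: 13.82
tool_pos: [491.4, -31.1, 36.0]
tcp_rot: [-0.203, 0.979, 0.0, -0.0]
force: [-0.5, -0.1, 1.0]
gripper_width: -0.2
grasp_force: 0.0
```

```bash
python3 - <<'E'
from plan import *
a,b,o=now(); print(a,b,o['force'],o['t'])
snap('wrist','w12.png'); print(dial('w12.png'))
rows(a,b,[dy_(g,16,31,36+(g-60)/30*3,1) for g in(64,68,73,78,83)])
E
```

```text
[491.40251597 -31.06992883  35.98930603] 203.46885531185475 [-0.50362271 -0.08627295  0.97983725] 13.825
[(125, 67.5), (95, 70.0), (72, 65.0), (7, 37.5)]
-> [493.2 -32.8  36.4 199.4]
  dx -0.10 dy -0.23 dz -0.04 rz 4.04
-> [494.9 -34.5  36.8 195.4]
  dx -0.10 dy -0.22 dz -0.04 rz 4.00
-> [496.9 -36.9  37.3 190.4]
  dx -0.13 dy -0.28 dz -0.05 rz 5.00
-> [498.6 -39.3  37.8 185.4]
  dx -0.13 dy -0.28 dz -0.05 rz 5.00
-> [500.1 -42.   38.3 180.4]
  dx -0.13 dy -0.28 dz -0.05 rz 5.00
```

Click 3 is done (67.5°). Click 4: advance to about 83°.

Request:
play_rows(commands=[{"jaw": -1, "dx": -0.1, "dy": -0.23, "dz": -0.04, "rx": 0, "ry": 0, "rz": 4}, {"jaw": -1, "dx": -0.1, "dy": -0.22, "dz": -0.04, "rx": 0, "ry": 0, "rz": 4}, {"jaw": -1, "dx": -0.13, "dy": -0.28, "dz": -0.05, "rx": 0, "ry": 0, "rz": 5}, {"jaw": -1, "dx": -0.13, "dy": -0.28, "dz": -0.05, "rx": 0, "ry": 0, "rz": 5}, {"jaw": -1, "dx": -0.13, "dy": -0.28, "dz": -0.05, "rx": 0, "ry": 0, "rz": 5}])

```text
t: 14.5
tool_pos: [500.2, -42.1, 38.3]
tcp_rot: [-0.005, 1.0, 0.0, -0.0]
force: [0.2, -0.2, -0.3]
gripper_width: 0.0
grasp_force: 0.0
```

```bash
python3 - <<'E'
from plan import *
a,b,o=now(); print(a,b,o['force'],o['t'])
snap('wrist','w13.png'); print(dial('w13.png'))
E
```

```text
[500.2293154  -42.05380652  38.27655811] 180.52595542928736 [ 0.22058571 -0.17486814 -0.27929928] 14.5
[(166, 90.0), (123, 92.5), (98, 87.5), (6, 112.5)]
```

The nose is at 90°, the fourth stop. Retreat sideways, away from the nose, then up.

Request:
play_rows(commands=[{"jaw": -1, "dx": 0, "dy": 0.8, "dz": 0, "rx": 0, "ry": 0, "rz": 0}, {"jaw": -1, "dx": 0, "dy": 1.5, "dz": -0.5, "rx": 0, "ry": 0, "rz": 0}, {"jaw": -1, "dx": 0, "dy": 0, "dz": -4, "rx": 0, "ry": 0, "rz": 0}, {"jaw": -1, "dx": 0, "dy": 0, "dz": -5, "rx": 0, "ry": 0, "rz": 0}, {"jaw": -1, "dx": 0, "dy": 0, "dz": -5, "rx": 0, "ry": 0, "rz": 0}])

```text
t: 15.18
tool_pos: [499.8, -18.0, 185.3]
tcp_rot: [-0.006, 1.0, 0.0, 0.0]
force: [0.1, 0.2, -0.3]
gripper_width: 0.3
grasp_force: 0.0
```

Request:
play_rows(commands=[{"jaw": -1, "dx": 2, "dy": 0, "dz": -2, "rx": 0, "ry": 0, "rz": 0}, {"jaw": -1, "dx": 0, "dy": 0, "dz": 0, "rx": 0, "ry": 0, "rz": 0}, {"jaw": -1, "dx": 0, "dy": 0, "dz": 0, "rx": 0, "ry": 0, "rz": 0}, {"jaw": -1, "dx": 0, "dy": 0, "dz": 0, "rx": 0, "ry": 0, "rz": 0}])

```text
t: 15.68
tool_pos: [479.8, -19.0, 202.1]
tcp_rot: [-0.005, 1.0, -0.0, -0.001]
force: [0.7, 0.4, 0.3]
gripper_width: -0.0
grasp_force: 0.0
```

```bash
python3 - <<'E'
from plan import *
a,b,o=now(); print(a,b,o['force'],o['t'])
for n,f in(('side','s14.png'),('scene','c14.png'),('wrist','w14.png')): snap(n,f); print(f,dial(f),green(f),[x for x in score(f) if x[1]<45])
E
```

```text
[479.82157975 -19.01522417 202.10963804] 180.5263837004373 [0.69711343 0.40891317 0.3024669 ] 15.675
s14.png [(22, 90.0), (18, 92.5), (11, 87.5), (1, 45.0)] (0, 573) [(np.float64(0.0), 29), (np.float64(0.05), 36)]
c14.png [(9, 90.0), (3, 92.5), (1, 137.5), (1, 27.5)] (0, 314) [(np.float64(0.0), 32), (np.float64(0.05), 35)]
w14.png [(129, 90.0), (101, 87.5), (57, 92.5), (8, 85.0)] (0, 5764) [(np.float64(0.0), 40), (np.float64(0.05), 34), (np.float64(0.65), 33), (np.float64(0.7), 25), (np.float64(0.75), 24), (np.float64(1.0), 43), (np.float64(1.05), 32), (np.float64(1.1), 27)]
```

The three cameras agree that the dial is at 90°, and nothing suggests the cover has moved from its stop. The robot is clear of everything.

```bash
python3 -c "
from rig import bot
print(bot.job_done())"
```

```text
the job is handed in; nothing more can be done
None
```

The job is handed in: the cover is shut against its stop, and the dial went exactly four clicks clockwise and rests in the fourth stop (the middle mark), though the first try at the cover passed over the knob because the fingertip sits about 32 mm higher than the reported position.

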